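# Clamp the tin: slide it home and spin down the wing nut

## Task

Push the flat round tin along the bench with a fingertip into the pocket of the grey clamp until it meets the block at the back of the pocket. Then turn the red wing nut clockwise (seen from above), stroke after stroke with a fingertip gently against its wings, until it is screwed fully down and the strap holds the tin, without forcing it further. Do not grip or lift the tin, do not pinch the nut, and leave the dropper bottle, the beaker and the label roll alone.

Things in the scene. Friction and masses are not known exactly. Their poses are not given: they have to be found in the camera images.
- clamp: Grey bench clamp, fixed. Origin on the axis of its upright threaded stud (12 mm thick, top 64 mm above the bench), at bench height. Its x points from the pocket's mouth to the rear (the tin enters along +x), z up. Behind the stud stands a guard plate 96 mm wide, 70 mm high, near face at x = +40 mm: a fingertip can sweep round the front and sides of the nut, hardly behind it.
- pocket (a point): Point on the bench where the tin's centre is when home: clamp x = -46.5 mm, y = 0, axes as the clamp's. The back stop is the front face (clamp x = -17 mm) of a block 82 mm wide, 30 mm high. Guide rails 16 mm high, 68 mm apart inside, 7 mm thick, slick, run from there to x = -76 mm, then flare out to x = -113 mm, 95 mm apart; bare bench between.
- strap_end (a point): Middle of the free end of the steel strap, on its upper side; clamp x = -64 mm. The strap is 24 mm wide, 8 mm thick, runs back over the pocket to the stud, with a cross piece 30 x 70 mm at the stud. It is carried by the nut and sinks with it, 5 mm a turn; upper side 38.5 mm above the bench when the nut is fully down, up to 45 mm before.
- pad: Black sprung rubber foot, 18 mm across, under the strap above the pocket, 46.5 mm in front of the stud; origin at the centre of its underside, 2 mm or more above the tin's top at the start. It meets the tin about 1.9 rad before the nut is fully down and is then pressed in 1.5 mm (about 4.5 N).
- nut (a joint): Turn of the red wing nut in rad: grows as it is turned clockwise seen from above (tightening). Starts between 0.8 and 2.8; it stops at 8.0 (fully down; counted as down from 7.6). At 0 the wings lie along the clamp's x axis. It turns easily (about 1 N at the wing's end) and stays where it is left.
- nut_wings (a point): Point on the red nut's axis at mid-height of its wings, 54 mm above the bench when fully down, up to 60 mm before; x along one wing, z up; turns and sinks with the nut. Two opposite wings, 5 mm thick, reach 34 mm from the axis, and up to 10 mm above this point, 6 mm below it at their ends. Hub radius 10 mm; the strap's upper side lies 15.5 mm below this point.
- tin: Flat round closed tin, 59 mm across, 26 mm high, 60 g, loose on the bench in front of the pocket's mouth; origin at the centre of its underside.
- dropper: Amber dropper bottle with black bulb, 39 mm across, 102 mm high, bystander; origin at the centre of its underside.
- beaker: Small clear beaker, 47 mm across, 55 mm high, bystander; origin at the centre of its underside.
- label_roll: White roll of blank labels lying flat, 64 mm across, 26 mm high, bystander; origin at the centre of its underside.
Not all that is in view belongs to the job. Of the things that look like the tin, the smallest one is meant.

How it is judged:
By the outcome, as a careful person would: the job done as asked, in the order asked, and still so for the second after the job is handed in, with the robot touching nothing.
It also fails if it takes over 64 s, if anything falls off the work surface, if the arm or the gripper's body presses on something with over 40 N, if the wrist force passes 120 N, or if a joint passes its speed limit or range.

## Robot

A 6-joint arm with a two-finger parallel gripper is mounted at the origin on the work surface; the furniture and walls round the work are solid. World frame = base frame: x ahead of the robot, y to its left, z up, the work surface at z = 0. Lengths are in mm, angles in degrees, forces in N, time in s.
With the tool pointing down it reaches from about 300 to 850 mm from the base axis. Payload 4.2 kg.
Tool frame: the origin (TCP) lies between the finger pads; the fingertips stand 19 mm ahead of it and the grasp point (between the pads) is the TCP (env.tips_ahead is the distance from the TCP to the fingertips, in mm); z points along the fingers, y is the direction in which the jaws open and shut (so a half turn about z gives the same grasp; the last joint's range is limited). The gripper opens to 91 mm and grips with 3 to 60 N. Pads are 32 mm wide; open, the fingers measure 118 mm over their backs; the gripper's body (76 mm by 178 mm) begins 60 mm behind the grasp point.
Start: joints at [72.766, 18.312, 89.639, -0, 72.044, -1.146], TCP at [159.348, 552.494, 232.976] pointing down, gripper open.
Joint ranges: [-177.97, 177.97], [-48.28, 115.42], [12.27, 149.76], [-77.06, 257.06], [2.81, 150.46], [-146.56, 146.56]. Speed limits (degrees/s): [147.25, 147.25, 180, 180, 180, 180].

## Interface

Orientations are given as [roll, pitch, yaw] about the fixed x, y, z axes, in that order (R = Rz(yaw) Ry(pitch) Rx(roll)).
In Python, from workcell import telemetry, viewer, job_done, env gives the robot as it stands. The module is installed in compiled form; this text tells all that it offers.
- The arm moves only by the shell command python3 -m jog 'ROWS' [FORCE]. ROWS is JSON, a list of rows, each a list of 3 entries, a list of its own where there are three numbers: the shift along the tool's x, y, z in cm, then the turn about the tool's z in degrees, then the opening, from 0 (shut) to 1 (fully open). A call has 1 to 10 rows; each row shifts and turns the pose as measured when the row begins, along the tool's axes as they then stand; what a row does not reach is not made up. A row lasts 1/8 s, in which the tool goes at most 62.5 mm and 10.7 degrees, less where a joint would pass 70% of its speed; a pose out of reach is approached as far as the arm can. A call is refused whole if a number of a shift passes 6.25 or a number of a turn 10.7, either way. A call with a gripper value outside its range is refused whole. The fingers move at their own pace and stop on an object; FORCE is the grip in N (left out, the last holds). Time passes only in rows, so rows that do not move let the fingers close. It gives the time, the measured TCP pose, the force and the opening at its end, in the units of the state.
- telemetry.state(): the state, without advancing time (a new reading comes with each control period).
- viewer.grab_frame(name): name is "scene" or "top" or "wrist"; returns a dict with "color" (384x512x3 uint8, red, green, blue), "K" (3x3 intrinsics, pixels), "rvec" (rotation vector, rad) and "tvec" (3), from world to camera coordinates, as OpenCV has them. Camera axes: x right, y down, z forward; pixel columns grow to the right and rows downward; lengths in mm; the calibration is good to about 2 mm. A picture is of the moment at which its call begins. There is no depth.
- job_done(): hands the job in, once; it reports no verdict.
The state is a dict: "time_s": time; "qpos": joint angles; "qvel": joint speeds; "effort": joint torques, N m; "ee_pos": TCP position; "ee_rot": TCP orientation; "force": force on the tool from outside, world axes, zero at the start; "torque": the same for the moment, N m; "gripper_width": finger opening in mm.
Only numpy, scipy, OpenCV 4.12 (cv2) and the standard library are available. Lean on these libraries where they do the work, as an engineer would, in place of code of your own. Each camera call takes 0.05 s, during which the arm holds its last target. There are 200 camera calls.

## Working session

There is one attempt and no reset: what is moved stays moved. The work goes in short steps, Python scripts to look and compute and a shell command to move; the robot and the scene stay as the last step left them, time stands still between calls to the robot, and variables do not carry over. Pictures are saved under pics/ and viewed, about 8 in all and at most 12, crops included, and the job is handed in when it is done.

```bash
mkdir -p pics
cat > h.py <<'E'
import numpy as np,cv2
from workcell import telemetry,viewer,env
def grab(n,f):
    d=viewer.grab_frame(n); cv2.imwrite('pics/'+f+'.png',d['color'][:,:,::-1]); np.savez('pics/'+f+'.npz',**d); return d
def load(f): return dict(np.load('pics/'+f+'.npz'))
def ray(d,u,v,z):
    R=cv2.Rodrigues(d['rvec'])[0]; t=np.array(d['tvec']).ravel(); c=-R.T@t
    r=R.T@np.linalg.inv(d['K'])@np.array([u,v,1.]); return (c+r*(z-c[2])/r[2]).round(1)
def proj(d,P): return cv2.projectPoints(np.array(P,float).reshape(-1,1,3),np.array(d['rvec']),np.array(d['tvec']),np.array(d['K']),None)[0].reshape(-1,2)
E
python3 - <<'E'
from h import *
a=grab('top','top0');b=grab('scene','scene0')
s=telemetry.state();print(s)
for d in(a,b): R=cv2.Rodrigues(d['rvec'])[0];print(-R.T@np.array(d['tvec']).ravel(),d['K'][0])
E
```

```text
{'time_s': 0.1, 'qpos': array([ 7.27660153e+01,  1.83474890e+01,  8.97004730e+01, -3.77567805e-04,
        7.20432452e+01, -1.14553584e+00]), 'qvel': array([ 0.01624634, -0.05773305, -0.16353766,  0.03294869, -0.10741505,
        0.09897898]), 'effort': array([ 1.45244521e-03, -4.13334668e+01, -2.32509524e+01,  7.31719821e-02,
        4.22857446e-02, -5.08633059e-05]), 'ee_pos': array([159.21540758, 552.07259189, 232.20206791]), 'ee_rot': array([-1.79908804e+02, -1.46449944e-03,  1.63911667e+02]), 'force': array([ 0.30720945, -0.68628845, -0.20257297]), 'torque': array([0.00475638, 0.05178769, 0.00067557]), 'gripper_width': 91.1275300524632}
[3.19481024e+02 3.97309243e-01 1.04129867e+03] [368.53020139   0.         252.97883615]
[-109.91293622 -496.78673055  898.77019718] [373.05328949   0.         254.49671081]
```

View pics/top0.png

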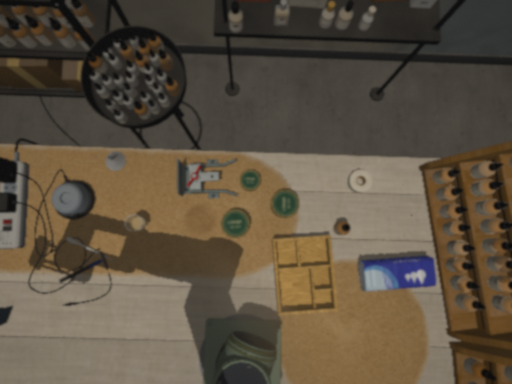

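View pics/scene0.png

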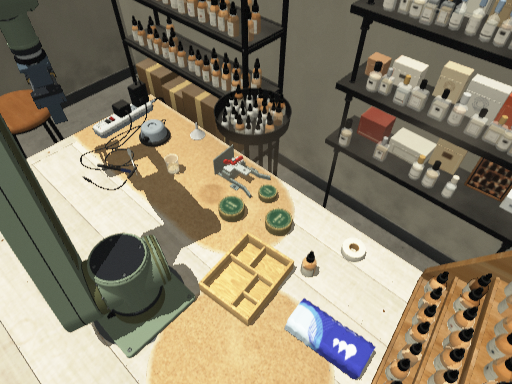

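The top view shows three green-lidded tins, at (251,180), (285,202) and (236,222). The one at (251,180) looks smallest and sits at the pocket's mouth. The clamp is at about (205,178), with its mouth to the right in the image. I'll enlarge this area to confirm.

Run:
```python
from h import *
d=load('top0')
c=d['color'][140:250,165:310,::-1]; cv2.imwrite('pics/crop1.png',cv2.resize(c,None,fx=5.4,fy=5.4,interpolation=cv2.INTER_CUBIC))
hsv=cv2.cvtColor(d['color'],cv2.COLOR_RGB2HSV)
m=cv2.inRange(hsv,(40,60,30),(95,255,255)); m[:150]=0;m[250:]=0
n,l,st,ce=cv2.connectedComponentsWithStats(m)
for i in range(1,n):
    if st[i,4]>60: print(st[i],ce[i],ray(d,*ce[i],26), ray(d,ce[i][0]+np.sqrt(st[i,4]/np.pi),ce[i][1],26)-ray(d,*ce[i],26))
```

```text
[242 172  17  16 213] [249.657277   179.56338028] [483.6  -4.   26. ] [  0.7 -23.    0. ]
[274 192  23  23 417] [284.94004796 203.03597122] [ 420.9 -103.7   26. ] [  0.9 -32.    0. ]
[224 212  23  24 422] [234.94549763 223.1563981 ] [361.2  32.8  26. ] [  1.  -31.8   0. ]
```

View pics/crop1.png

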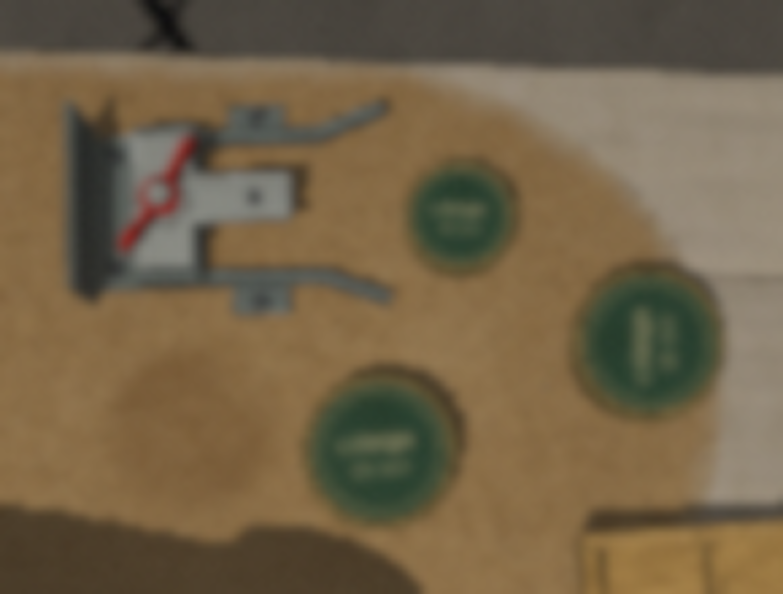

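The crop confirms it: the smallest tin is at crop (462,216). The nut is at (160,193) with wing ends at (190,140) and (125,248), and the strap end is at (295,196). Next I'll work out the geometry.

Run:
```python
from h import *
d=load('top0')
f=lambda x,y,z: ray(d,165+(x+.5)/5.4-.5,140+(y+.5)/5.4-.5,z)
print('nut',f(160,193,64)); print('w1',f(190,140,67),'w2',f(125,248,67))
print('strapend',f(295,172,43),f(295,220,43))
print('tin',f(462,214,26))
print('flare ends',f(385,104,16),f(393,297,16)); print('rails bend',f(318,133,16),f(335,274,16))
print('guard',f(70,103,70),f(70,290,70)); print('block fr', f(207,130,30))
# fit clamp pose
P=[[-64,12,43],[-64,-12,43],[0,0,64]]
for m in('dropper',):pass
print('bystander dropper',ray(d,343,225,50),'beaker',ray(d,135,222,30),'roll',ray(d,360,180,26))
s=telemetry.state();print(s['ee_rot'],env.tips_ahead)
```

```text
nut [484.3 145.1  64. ]
w1 [510.9 131.1  67. ] w2 [455.8 160.5  67. ]
strapend [500.8  80.3  43. ] [476.1  79.3  43. ]
tin [484.6  -5.4  26. ]
flare ends [543.4  36.7  16. ] [441.6  29.1  16. ]
rails bend [526.8  71.2  16. ] [452.7  59.6  16. ]
guard [527.1 190.9  70. ] [433.8 185.8  70. ]
block fr [523.7 127.5  30. ]
bystander dropper [ 363.8 -258.8   50. ] beaker [356.3 304.5  30. ] roll [ 492.1 -313.3   26. ]
[-1.79908804e+02 -1.46449944e-03  1.63911667e+02] 19.0
```

Results:
- **Clamp:** stud at about (484,145), yaw about 93.3°. The strap end, guard and rails agree with this to about 2 mm.
- **Tin:** at clamp (-150, 8).
- **Nut:** about 2.1 rad.

I'll travel to a point behind the tin with the gripper shut.

```bash
cat >> h.py <<'E'
O=np.array([484,145.3]);TH=np.radians(93.3)
E=np.array([np.cos(TH),np.sin(TH)]);N=np.array([-E[1],E[0]])
def cl(p): q=np.array(p)[:2]-O; return np.array([q@E,q@N]).round(1)
def wl(c): return O+c[0]*E+c[1]*N
def go(c,z,yaw): # tool shift (cm) and turn to bring TCP to clamp xy, z, yaw
    s=telemetry.state(); y=np.radians(s['ee_rot'][2]); d=wl(c)-s['ee_pos'][:2]
    t=[d@[np.cos(y),np.sin(y)],d@[np.sin(y),-np.cos(y)],s['ee_pos'][2]-z]
    print('t',s['time_s'],'cl',cl(s['ee_pos']),'z',s['ee_pos'][2].round(1),'yaw',s['ee_rot'].round(1),'F',s['force'].round(1),'w',s['gripper_width'].round(1))
    print('shift cm',(np.array(t)/10).round(2),'turn',round(-((yaw-s['ee_rot'][2]+180)%360-180),1),'q6',s['qpos'][5].round(1))
E
python3 -m jog '[[[-4.06,-4.14,0],0,0],[[-4.06,-4.14,0],0,0],[[-4.06,-4.14,0],0,0],[[-4.06,-4.14,0],0,0],[[-4.06,-4.14,0],0,0],[[-4.06,-4.14,0],0,0],[[-4.06,-4.14,0],0,0],[[-4.06,-4.14,0],0,0],[[-4.06,-4.14,0],0,0],[[-4.06,-4.14,0],0,0]]' 10
python3 -c "
from h import *
go((-208,6),60,183.3)"
```

```text
time_s: 1.35
ee_pos: [441.4, 29.6, 230.5]
ee_rot: [-179.8, 0.1, 164.4]
force: [0.9, 0.4, 0.1]
gripper_width: 0.3Traceback (most recent call last):
  File "<string>", line 3, in <module>
    go((-208,6),60,183.3)
    ~~^^^^^^^^^^^^^^^^^^^
  File "h.py", line 17, in go
    print('t',s['time_s'],'cl',cl(s['ee_pos']),'z',s['ee_pos'][2].round(1),'yaw',s['ee_rot'].round(1),'F',s['force'].round(1),'w',s['gripper_width'].round(1))
                                                                                                                                  ^^^^^^^^^^^^^^^^^^^^^^^^
AttributeError: 'float' object has no attribute 'round'
```

```bash
sed -i "s/s\['gripper_width'\].round(1)/round(s['gripper_width'],1)/" h.py
python3 -c "
from h import *
go((-208,6),60,183.3)"
```

```text
t 1.35 cl [-113.1   49.2] z 230.5 yaw [-1.798e+02  1.000e-01  1.644e+02] F [0.9 0.4 0.1] w 0.3
shift cm [-7.16 -7.59 17.05] turn -18.9 q6 -71.9
```

```bash
python3 -m jog '[[[-3.6,-3.8,0],0,0],[[-3.6,-3.8,2],0,0],[[0,0,5],-9.5,0],[[0,0,5],-9.5,0],[[0,0,4],0,0],[[0,0,0],0,0]]'
python3 -c "
from h import *
go((-208,6),29,183.3);grab('scene','s1')"
```

```text
time_s: 2.1
ee_pos: [493.9, -72.0, 65.9]
ee_rot: [-179.8, 0.1, -176.4]
force: [-1.0, 0.5, -0.7]
gripper_width: 0.2
t 2.1 cl [-217.5    2.6] z 65.9 yaw [-1.798e+02  1.000e-01 -1.764e+02] F [-1.   0.5 -0.7] w 0.2
shift cm [0.33 0.95 3.69] turn 0.3 q6 -102.9
```

```bash
python3 -m jog '[[[0.3,0.5,2.5],0.3,0],[[0,0,1.2],0,0],[[0,0.6,0],0,0],[[0,0.8,0],0,0],[[0,0.8,0],0,0],[[-0.1,0.8,0],0,0],[[-0.1,0.8,0],0,0],[[-0.1,0.8,0],0,0]]'
python3 -c "
from h import *
go((-92,1),29,183.3);grab('wrist','w1')
a=grab('top','t1')
cv2.imwrite('pics/crop2.png',cv2.resize(a['color'][140:250,165:310,::-1],None,fx=5.4,fy=5.4,interpolation=cv2.INTER_CUBIC))"
```

```text
time_s: 3.15
ee_pos: [500.0, -19.2, 37.9]
ee_rot: [-179.5, 1.4, -176.7]
force: [-0.4, 0.2, -0.1]
gripper_width: 0.5
t 3.15 cl [-165.1   -6.5] z 37.9 yaw [-179.5    1.4 -176.7] F [-0.4  0.2 -0.1] w 0.5
shift cm [0.75 7.31 0.89] turn -0.0 q6 -96.2
```

View pics/w1.png

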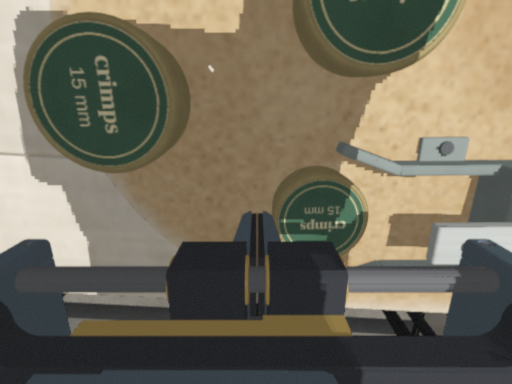

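The wrist view shows the fingertip at (258,225) just behind the small tin, whose lid centre is at (322,218). The flare is at (345,150). The fingertip sits low in clamp y compared with the tin, so I'll measure it.

Run:
```python
from h import *
d=load('w1')
print('tin',cl(ray(d,322,217,26)), 'big',cl(ray(d,102,92,26)),ray(d,102,92,26))
print('flare end',cl(ray(d,342,148,16)),'bend',cl(ray(d,403,168,16)))
s=telemetry.state();p=s['ee_pos']
for h in (19,30):print(proj(d,[[p[0],p[1],h]]))
d=load('t1')
hsv=cv2.cvtColor(d['color'],cv2.COLOR_RGB2HSV)
m=cv2.inRange(hsv,(40,60,30),(95,255,255)); m[:150]=0;m[250:]=0
n,l,st,ce=cv2.connectedComponentsWithStats(m)
for i in range(1,n):
    if st[i,4]>30: print(st[i],cl(ray(d,*ce[i],26)),ray(d,*ce[i],26))
```

```text
tin [-126.1    9.7] big [-249.4   82.3] [ 416.2 -108.4   26. ]
flare end [-114.8   50.5] bend [-76.2  38.3]
[[258.68962532 235.26229276]]
[[258.67308644 243.41337544]]
[292 197   5  15  48] [-269.8   81.8] [ 417.9 -128.8   26. ]
```

```bash
python3 -m jog '[[[0,-0.8,0],0,0],[[0.8,0,0.4],0,0],[[0.8,0,0.4],0,0],[[0,0,0],0,0]]'
python3 -c "
from h import *
go((-165,9),27,183.3)"
```

```text
time_s: 3.75
ee_pos: [482.6, -29.1, 28.5]
ee_rot: [-179.6, 1.2, -176.7]
force: [0.8, 0.1, 0.2]
gripper_width: 0.6
t 3.75 cl [-174.    11.4] z 28.5 yaw [-179.6    1.2 -176.7] F [0.8 0.1 0.2] w 0.6
shift cm [-0.24  0.9   0.15] turn -0.0 q6 -97.6
```

```bash
python3 -m jog '[[[0,0.6,0],0,0],[[0,0.6,0],0,0],[[0,0.6,0],0,0],[[0,0.6,0],0,0]]'
python3 -c "
from h import *
go((-90,4),28,183.3)"
```

```text
time_s: 4.25
ee_pos: [481.8, -3.7, 28.5]
ee_rot: [-179.6, 1.3, -176.8]
force: [-0.1, 0.2, -0.4]
gripper_width: 0.7
t 4.25 cl [-148.6   10.8] z 28.5 yaw [-179.6    1.3 -176.8] F [-0.1  0.2 -0.4] w 0.7
shift cm [-0.67  5.86  0.05] turn -0.1 q6 -94.4
```

```bash
python3 -m jog '[[[-0.1,0.6,0],0,0],[[-0.1,0.6,0],0,0],[[-0.1,0.6,0],0,0],[[-0.1,0.6,0],0,0],[[-0.1,0.6,0],0,0],[[-0.1,0.6,0],0,0]]'
python3 -c "
from h import *
go((-90,2),28,183.3);grab('wrist','w2')"
```

```text
time_s: 5.0
ee_pos: [486.2, 35.5, 28.4]
ee_rot: [-179.6, 1.3, -176.7]
force: [0.6, -0.2, 0.1]
gripper_width: 0.1
t 5.0 cl [-109.7    4.1] z 28.4 yaw [-179.6    1.3 -176.7] F [ 0.6 -0.2  0.1] w 0.1
shift cm [-0.21  1.97  0.04] turn -0.0 q6 -89.6
```

View pics/w2.png

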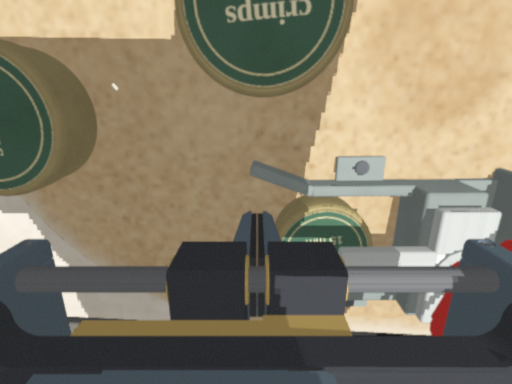

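The tin is between the rails, with its lid at (325,230), going under the strap. I'll push slowly the rest of the way.

```bash
python3 -m jog '[[[-0.05,0.5,0],0,0],[[-0.05,0.5,0],0,0],[[0,0.4,0],0,0],[[0,0.4,0],0,0]]'
python3 -m jog '[[[0,0.25,0],0,0],[[0,0.25,0],0,0]]'
python3 -c "
from h import *
go((-86,2),28,183.3)"
```

```text
time_s: 5.55
ee_pos: [486.4, 55.0, 28.4]
ee_rot: [-179.6, 1.4, -176.7]
force: [-0.4, -0.4, 0.3]
gripper_width: 0.3
time_s: 5.8
ee_pos: [486.2, 59.2, 28.4]
ee_rot: [-179.4, 1.3, -176.6]
force: [1.8, -13.8, 2.7]
gripper_width: 0.5
t 5.8 cl [-86.    2.8] z 28.4 yaw [-179.4    1.3 -176.6] F [  1.8 -13.8   2.7] w 0.5
shift cm [-0.08  0.    0.04] turn 0.1 q6 -86.6
```

The tool met resistance (about 14 N) at the predicted home position. I'll back off and lift.

```bash
python3 -m jog '[[[0,-1.5,0],0,0],[[0,-1.5,0],0,0],[[0,0,-3.5],0,0],[[0,0,-3.5],0,0],[[0,0,-3.5],0,0],[[0,0,0],0,0]]'
python3 -c "
from h import *
go((5,-38),130,151.9);a=grab('wrist','w3');b=grab('top','t3')
c=b['color'][145:225,165:265,::-1]
cv2.imwrite('pics/two.png',np.vstack([a['color'][180:,:,::-1],cv2.resize(c,(480,384),interpolation=cv2.INTER_CUBIC)] if 0 else [cv2.copyMakeBorder(a['color'][:,:,::-1],0,0,0,0,0)]))"
```

```text
time_s: 6.55
ee_pos: [485.0, 25.2, 135.9]
ee_rot: [-179.5, 1.2, -176.9]
force: [-0.4, -0.5, -0.4]
gripper_width: 0.7
t 6.55 cl [-120.     5.9] z 135.9 yaw [-179.5    1.2 -176.9] F [-0.4 -0.5 -0.4] w 0.7
shift cm [-4.36 12.51  0.59] turn 31.2 q6 -90.9
```

View pics/w3.png

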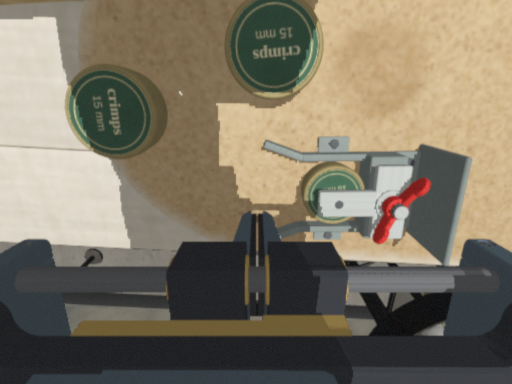

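The tin is in the pocket, with its outline running from (303,193) to about (363,190). The nut hub is at (400,212), with wing ends at (425,183) and (380,239).

```bash
python3 - <<'E'
from h import *
d=load('w3')
print('tin left',cl(ray(d,303,193,13)),'right',cl(ray(d,364,193,26)),'strap end',cl(ray(d,319,205,43)),'hub',cl(ray(d,400,212,64)))
a,b=cl(ray(d,426,182,66)),cl(ray(d,380,240,66));print(a,b,np.degrees(np.arctan2(*(a-b)[::-1])),np.hypot(*(a-b)))
E
python3 -m jog '[[[-0.73,2.1,0],0,0],[[-0.73,2.1,0],0,0],[[-0.73,2.1,0],0,0],[[-0.73,2.1,0],0,0],[[-0.73,2.1,0],0,0],[[-0.73,2.0,0],0,0],[[0,0,0],10.4,0],[[0,0,0],10.4,0],[[0,0,0],10.4,0],[[0,0,0],0,0]]'
python3 -c "
from h import *
go((5,-38),70,151.9)"
```

```text
tin left [-75.3   0.4] right [-19.2   4.8] strap end [-65.2  -1. ] hub [-2.   0.8]
[13.7 27.5] [-16.1 -24.1] 59.992733537024634 59.58691131448248
time_s: 7.9
ee_pos: [513.3, 153.8, 116.8]
ee_rot: [-179.0, -0.4, 150.9]
force: [0.5, 0.4, -0.1]
gripper_width: 0.5
t 7.9 cl [  6.8 -29.8] z 116.8 yaw [-179.    -0.4  150.9] F [ 0.5  0.4 -0.1] w 0.5
shift cm [-0.79  0.29  4.68] turn -1.0 q6 -44.8
```

```bash
python3 -m jog '[[[-0.8,0.3,0],-1,0],[[0,0,0],0,0]]'
python3 -c "
from h import *
go((5,-38),70,151.9)"
```

```text
time_s: 8.15
ee_pos: [522.3, 152.4, 115.9]
ee_rot: [-178.9, -0.4, 152.2]
force: [0.3, 0.9, -0.9]
gripper_width: 0.9
t 8.15 cl [  4.9 -38.6] z 115.9 yaw [-178.9   -0.4  152.2] F [ 0.3  0.9 -0.9] w 0.9
shift cm [ 0.06 -0.02  4.59] turn 0.3 q6 -46.5
```

```bash
cat >> h.py <<'E'
def nut():
    s=telemetry.state(); a=(s['ee_rot'][2]+86.7); A=np.radians(a); c=cl(s['ee_pos'])
    u=c@[np.cos(A),np.sin(A)]; v=c@[-np.sin(A),np.cos(A)]
    print('t',round(s['time_s'],2),'alpha',round(a,1),'cl',c,'u',u.round(1),'v',v.round(1),'z',s['ee_pos'][2].round(1),'rp',s['ee_rot'][:2].round(1),'F',s['force'].round(1),'q6',s['qpos'][5].round(1))
E
python3 -m jog '[[[0,0,2.3],0,0],[[0,0,2.2],0,0],[[0,0,0],0,0]]'
python3 -c "
from h import *
nut()"
python3 -m jog '[[[0,-0.4,0],0,0],[[0,-0.4,0],0,0]]'
python3 -c "
from h import *
nut()"
```

```text
time_s: 8.52
ee_pos: [522.5, 151.7, 70.2]
ee_rot: [-179.0, -0.4, 152.4]
force: [-0.3, 0.0, 0.1]
gripper_width: 0.7
t 8.53 alpha 239.1 cl [  4.2 -38.8] u 31.1 v 23.6 z 70.2 rp [-179.    -0.4] F [-0.3  0.   0.1] q6 -46.7
time_s: 8.78
ee_pos: [519.6, 144.6, 71.7]
ee_rot: [-179.1, -0.3, 152.4]
force: [-0.0, 0.7, 0.8]
gripper_width: 0.3
t 8.78 alpha 239.1 cl [ -2.8 -35.5] u 31.9 v 15.8 z 71.7 rp [-179.1   -0.3] F [-0.   0.7  0.8] q6 -47.4
```

```bash
python3 -m jog '[[[0,-0.3,0.1],0,0],[[-0.2,-0.57,0],10,0],[[-0.2,-0.57,0],10,0],[[-0.2,-0.57,0],10,0],[[-0.2,-0.57,0],10,0]]'
python3 -c "
from h import *
nut()"
```

```text
time_s: 9.4
ee_pos: [510.5, 120.0, 73.9]
ee_rot: [-179.6, 0.4, 111.1]
force: [0.0, 0.6, -0.2]
gripper_width: 0.2
t 9.4 alpha 197.8 cl [-26.8 -25. ] u 33.2 v 15.6 z 73.9 rp [-179.6    0.4] F [ 0.   0.6 -0.2] q6 -8.5
```

```bash
python3 -m jog '[[[0.2,-0.3,0.3],0,0],[[0,0,0],0,0]]'
python3 -c "
from h import *
nut();a=grab('wrist','w4');b=grab('top','t4');c=grab('scene','s4')
f=lambda d,r,k:cv2.resize(d['color'][r[0]:r[1],r[2]:r[3],::-1],(400,400),interpolation=cv2.INTER_CUBIC)
cv2.imwrite('pics/v4.png',np.hstack([f(a,(0,384,64,448),0),f(c,(140,220,205,285),0)]))"
```

```text
time_s: 9.65
ee_pos: [507.4, 120.6, 71.6]
ee_rot: [-179.7, 0.4, 111.3]
force: [0.3, -0.1, -0.1]
gripper_width: 0.3
t 9.65 alpha 198.0 cl [-26.  -21.9] u 31.5 v 12.8 z 71.6 rp [-179.7    0.4] F [ 0.3 -0.1 -0.1] q6 -8.5
```

View pics/v4.png

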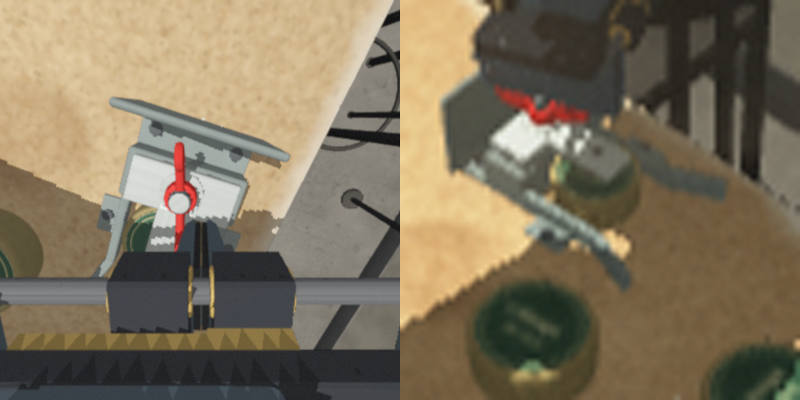

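The wrist view shows the wing upright in the image at panel (180,150–240), lined up with the tool. The fingertip is against its lower end at (193,235), so the nut is following. I'll continue the stroke.

```bash
cat >> h.py <<'E'
def wing(f):
    d=grab('wrist',f); c=d['color'].astype(int)
    m=((c[:,:,0]>90)&(c[:,:,1]<60)&(c[:,:,2]<70)).astype(np.uint8)
    ys,xs=np.nonzero(m); 
    p=np.array([cl(ray(d,x,y,62)) for x,y in zip(xs,ys)]); q=p-p.mean(0)
    w,V=np.linalg.eigh(q.T@q); v=V[:,1]; print('red',len(p),p.mean(0).round(1),'wing angle mod180',round(np.degrees(np.arctan2(v[1],v[0]))%180,1),'len',np.ptp(q@v).round(1))
E
python3 -m jog '[[[-0.15,-0.56,0.12],10,0],[[-0.15,-0.56,0.08],10,0],[[-0.15,-0.56,0.08],10,0],[[-0.15,-0.56,0.08],10,0],[[-0.15,-0.56,0.08],10,0]]'
python3 -c "
from h import *
nut();wing('w5')"
```

```text
time_s: 10.42
ee_pos: [482.9, 113.1, 67.9]
ee_rot: [179.6, 0.3, 60.0]
force: [0.6, -1.2, 2.2]
gripper_width: 0.4
t 10.43 alpha 146.7 cl [-32.1   2.9] u 28.4 v 15.2 z 67.9 rp [179.6   0.3] F [ 0.6 -1.2  2.2] q6 42.7
red 619 [ 0.9 -3.2] wing angle mod180 148.0 len 59.5
```

```bash
python3 -m jog '[[[-0.25,-0.56,-0.15],10,0],[[-0.2,-0.57,0],10,0],[[-0.2,-0.57,0],10,0],[[-0.2,-0.57,0],10,0],[[-0.2,-0.57,0],10,0]]'
python3 -c "
from h import *
nut();wing('w6')"
```

```text
time_s: 11.1
ee_pos: [457.4, 127.7, 68.9]
ee_rot: [179.4, -0.1, 9.2]
force: [0.5, -0.8, -0.3]
gripper_width: 0.3
t 11.1 alpha 95.9 cl [-16.   27.6] u 29.1 v 13.1 z 68.9 rp [ 1.794e+02 -1.000e-01] F [ 0.5 -0.8 -0.3] q6 96.1
red 812 [-0.9 -9.3] wing angle mod180 97.3 len 58.9
```

```bash
python3 -m jog '[[[-0.2,-0.57,0],10,0],[[-0.2,-0.57,0],10,0],[[-0.2,-0.57,0],9,0]]'
python3 -c "
from h import *
nut();wing('w7')"
python3 -m jog '[[[0,1.0,0],0,0],[[0,1.0,-1],0,0],[[0,0,-2.5],0,0],[[0,0,-2.5],0,0],[[0,0,0],0,0]]'
python3 -c "
from h import *
nut();wing('w8');go((5,-38),120,151.9)"
```

```text
time_s: 11.52
ee_pos: [451.6, 144.9, 68.6]
ee_rot: [179.4, -0.4, -20.0]
force: [0.2, -1.4, -0.1]
gripper_width: 0.4
t 11.53 alpha 66.7 cl [ 1.4 32.4] u 30.3 v 11.5 z 68.6 rp [179.4  -0.4] F [ 0.2 -1.4 -0.1] q6 127.5
red 770 [-5.5 -7.8] wing angle mod180 64.5 len 60.1
time_s: 12.2
ee_pos: [443.1, 123.8, 131.6]
ee_rot: [179.4, -0.3, -19.3]
force: [0.2, -0.1, -0.5]
gripper_width: 0.6
t 12.2 alpha 67.4 cl [-19.1  42. ] u 31.4 v 33.8 z 131.6 rp [179.4  -0.3] F [ 0.2 -0.1 -0.5] q6 124.4
red 482 [-5.7 -5.5] wing angle mod180 63.9 len 63.1
t 12.25 cl [-19.3  42.9] z 130.5 yaw [179.3  -0.2 -19.3] F [-0.1 -0.2 -0.4] w 0.3
shift cm [ 6.53 -5.35  1.05] turn -171.2 q6 124.4
```

```bash
python3 -m jog '[[[0,0,0],-10.6,0],[[0,0,0],-10.6,0],[[0,0,0],-10.6,0],[[0,0,0],-10.6,0],[[0,0,0],-10.6,0],[[0,0,0],-10.6,0],[[0,0,0],-10.6,0],[[0,0,0],-10.6,0]]'
python3 -m jog '[[[0,0,0],-10.6,0],[[0,0,0],-10.6,0],[[0,0,0],-10.6,0],[[0,0,0],-10.6,0],[[0,0,0],-10.6,0],[[0,0,0],-10.6,0],[[0,0,0],-10.6,0]]'
python3 -c "
from h import *
nut();wing('w9');A=np.radians(245);go((30*np.cos(A)-24*np.sin(A),30*np.sin(A)+24*np.cos(A)),120,158.3)"
```

```text
time_s: 13.25
ee_pos: [435.3, 119.4, 122.5]
ee_rot: [-179.4, 1.3, 66.9]
force: [0.4, 0.7, -0.3]
gripper_width: 0.5
time_s: 14.12
ee_pos: [428.7, 115.9, 114.9]
ee_rot: [-177.9, -0.9, 142.1]
force: [-0.3, 0.2, -0.6]
gripper_width: 0.6
t 14.12 alpha 228.8 cl [-26.2  56.9] u -25.5 v -57.2 z 114.9 rp [-177.9   -0.9] F [-0.3  0.2 -0.6] q6 -37.5
red 229 [ 5.5 15.5] wing angle mod180 65.5 len 33.6
t 14.175 cl [-26.3  57.1] z 114.8 yaw [-177.8   -0.9  142.3] F [-0.1  0.1  0.8] w 0.6
shift cm [-4.8   8.87 -0.52] turn -16.0 q6 -37.7
```

```bash
python3 -m jog '[[[-0.96,1.77,-0.3],0,0],[[-0.96,1.77,-0.3],0,0],[[-0.96,1.77,-0.3],0,0],[[-0.96,1.77,-0.3],0,0],[[-0.96,1.77,-0.3],0,0],[[0,0,0],-8,0],[[0,0,0],-8,0],[[0,0,0],0,0]]'
python3 -c "
from h import *
nut();A=np.radians(245);go((30*np.cos(A)-24*np.sin(A),30*np.sin(A)+24*np.cos(A)),70,158.3)"
```

```text
time_s: 15.18
ee_pos: [518.8, 154.4, 117.7]
ee_rot: [-177.6, -2.2, 157.8]
force: [-0.1, -0.2, -0.3]
gripper_width: 0.6
t 15.18 alpha 244.5 cl [  7.1 -35.3] u 28.8 v 21.6 z 117.7 rp [-177.6   -2.2] F [-0.1 -0.2 -0.3] q6 -51.8
t 15.175 cl [  7.1 -35.3] z 117.7 yaw [-177.6   -2.2  157.8] F [-0.1 -0.2 -0.3] w 0.6
shift cm [-0.1   0.27  4.77] turn -0.5 q6 -51.8
```

```bash
python3 -m jog '[[[-0.1,0.3,0.5],0,0],[[0,0,2.2],0,0],[[0,0,2.1],0,0],[[0,0,0],0,0]]'
python3 -c "
from h import *
nut()"
python3 -m jog '[[[0,-0.4,0],0,0],[[0,-0.4,0],0,0]]'
python3 -c "
from h import *
nut();wing('w10')"
```

```text
time_s: 15.68
ee_pos: [517.8, 155.5, 66.8]
ee_rot: [-177.6, -2.2, 157.3]
force: [0.7, 0.1, 0.4]
gripper_width: 0.5
t 15.68 alpha 244.0 cl [  8.2 -34.3] u 27.2 v 22.4 z 66.8 rp [-177.6   -2.2] F [0.7 0.1 0.4] q6 -51.1
time_s: 15.92
ee_pos: [515.3, 148.1, 68.1]
ee_rot: [-177.6, -2.2, 157.2]
force: [0.1, 0.5, 1.0]
gripper_width: 0.7
t 15.93 alpha 243.9 cl [  1.  -31.5] u 27.9 v 14.8 z 68.1 rp [-177.6   -2.2] F [0.1 0.5 1. ] q6 -51.7
red 361 [2.2 2.9] wing angle mod180 60.3 len 58.7
```

```bash
python3 -m jog '[[[-0.3,-0.57,0.03],10,0],[[-0.2,-0.57,0.05],10,0],[[-0.2,-0.57,0.05],10,0],[[-0.2,-0.57,0.05],10,0],[[-0.18,-0.57,0.05],10,0]]'
python3 -c "
from h import *
nut();wing('w11')"
```

```text
time_s: 16.6
ee_pos: [507.0, 121.0, 70.6]
ee_rot: [-177.4, 0.5, 105.5]
force: [0.5, 0.9, -0.4]
gripper_width: 0.1
t 16.6 alpha 192.2 cl [-25.6 -21.5] u 29.6 v 15.6 z 70.6 rp [-177.4    0.5] F [ 0.5  0.9 -0.4] q6 -2.4
red 473 [ 7.  -0.9] wing angle mod180 16.1 len 57.2
```

```bash
python3 -m jog '[[[-0.15,-0.7,0.2],9,0],[[-0.18,-0.57,0.08],10,0],[[-0.18,-0.57,0.08],10,0],[[-0.18,-0.57,0.05],10,0],[[-0.18,-0.57,0],10,0]]'
python3 -c "
from h import *
nut();wing('w12')"
```

```text
time_s: 17.27
ee_pos: [480.2, 113.3, 71.1]
ee_rot: [-179.2, 1.9, 55.3]
force: [0.1, -0.6, -0.9]
gripper_width: 0.3
t 17.27 alpha 142.0 cl [-31.7   5.6] u 28.4 v 15.1 z 71.1 rp [-179.2    1.9] F [ 0.1 -0.6 -0.9] q6 47.7
red 684 [ 1.9 -4.6] wing angle mod180 143.8 len 60.2
```

```bash
python3 -m jog '[[[-0.22,-0.6,0.2],10,0],[[-0.2,-0.57,0.1],10,0],[[-0.2,-0.57,0],10,0],[[-0.1,-0.25,0],4.5,0]]'
python3 -c "
from h import *
nut();wing('w13')"
```

```text
time_s: 17.82
ee_pos: [462.5, 122.5, 70.5]
ee_rot: [179.5, 1.8, 20.5]
force: [0.8, -2.1, -0.7]
gripper_width: 0.0
t 17.82 alpha 107.2 cl [-21.5  22.8] u 28.1 v 13.8 z 70.5 rp [179.5   1.8] F [ 0.8 -2.1 -0.7] q6 84.1
red 765 [ 0.9 -9.3] wing angle mod180 110.2 len 57.8
```

```bash
python3 -m jog '[[[-0.12,-0.3,0.1],5,0],[[-0.1,-0.28,0.05],5,0]]'
python3 -c "
from h import *
nut();wing('w14')"
python3 -m jog '[[[-0.1,-0.28,0],5,0]]'
python3 -c "
from h import *
nut();wing('w15')"
```

```text
time_s: 18.12
ee_pos: [459.0, 127.1, 69.9]
ee_rot: [179.1, 1.6, 10.7]
force: [-0.3, -2.1, -0.1]
gripper_width: 0.8
t 18.12 alpha 97.4 cl [-16.7  26. ] u 27.9 v 13.2 z 69.9 rp [179.1   1.6] F [-0.3 -2.1 -0.1] q6 94.6
red 774 [ -0.5 -10.9] wing angle mod180 100.1 len 56.7
time_s: 18.3
ee_pos: [457.5, 129.7, 70.1]
ee_rot: [179.0, 1.5, 5.7]
force: [-0.1, -1.5, -0.5]
gripper_width: 0.8
t 18.3 alpha 92.4 cl [-14.   27.4] u 28.0 v 12.8 z 70.1 rp [179.    1.5] F [-0.1 -1.5 -0.5] q6 99.9
red 754 [ -1.4 -10.9] wing angle mod180 94.7 len 56.8
```

```bash
python3 -m jog '[[[-0.06,-0.18,0],3,0]]'; python3 -m jog '[[[-0.06,-0.18,0],3,0]]';python3 -c "
from h import *
nut();wing('w16')"
```

```text
time_s: 18.48
ee_pos: [456.6, 131.4, 70.2]
ee_rot: [178.9, 1.5, 2.8]
force: [-0.1, -1.5, -0.3]
gripper_width: 0.6
time_s: 18.6
ee_pos: [456.0, 133.0, 70.2]
ee_rot: [178.8, 1.4, 0.0]
force: [0.1, -0.8, -1.2]
gripper_width: 0.3
t 18.6 alpha 86.7 cl [-10.7  28.7] u 28.0 v 12.3 z 70.2 rp [178.8   1.4] F [ 0.1 -0.8 -1.2] q6 106.0
red 743 [ -2.5 -10.9] wing angle mod180 87.6 len 56.8
```

```bash
python3 -m jog '[[[-0.05,-0.15,0],2.5,0]]';python3 -c "
from h import *
nut();wing('w17')"
python3 -m jog '[[[0,0.8,0],0,0],[[0,1.0,0],0,0],[[0,0.5,-2],0,0],[[0,0,-3],0,0],[[0,0,-3],0,0],[[0,0,0],0,0]]'; python3 -c "
from h import *
nut();wing('w18')"
```

```text
time_s: 18.77
ee_pos: [455.5, 134.4, 70.2]
ee_rot: [178.8, 1.4, -2.3]
force: [0.6, -1.1, -1.1]
gripper_width: 0.1
t 18.77 alpha 84.4 cl [-9.2 29.1] u 28.1 v 12.0 z 70.2 rp [178.8   1.4] F [ 0.6 -1.1 -1.1] q6 108.6
red 717 [ -3.  -10.9] wing angle mod180 84.8 len 55.6
time_s: 19.58
ee_pos: [456.7, 109.4, 153.0]
ee_rot: [178.8, 1.4, -1.8]
force: [-0.3, -0.7, -0.1]
gripper_width: 0.4
t 19.57 alpha 84.9 cl [-34.3  29.3] u 26.1 v 36.8 z 153.0 rp [178.8   1.4] F [-0.3 -0.7 -0.1] q6 104.9
red 386 [-4.2 -9.4] wing angle mod180 86.1 len 63.5
```

```bash
python3 -m jog '[[[-2.5,-1,-1],0,0],[[-2.5,-1,-1],0,0],[[-2.5,-1,-1],0,0],[[-2.5,0,-1],0,0],[[0,0,0],0,0]]'; python3 -c "
from h import *
nut();wing('w19')
a=load('w19');b=grab('top','t19');c=grab('scene','s19')
f=lambda d,r:cv2.resize(d['color'][r[0]:r[1],r[2]:r[3],::-1],(400,400),interpolation=cv2.INTER_CUBIC)
cv2.imwrite('pics/v19.png',np.hstack([f(b,(140,220,165,245)),f(c,(140,220,205,285))]))"
```

```text
time_s: 20.25
ee_pos: [351.5, 141.3, 188.7]
ee_rot: [178.5, 2.3, -1.8]
force: [0.8, 0.3, 0.7]
gripper_width: 0.4
t 20.25 alpha 84.9 cl [  3.7 132.5] u 132.3 v 8.0 z 188.7 rp [178.5   2.3] F [0.8 0.3 0.7] q6 112.6
red 314 [-2.3  3. ] wing angle mod180 83.4 len 60.2
```

View pics/v19.png

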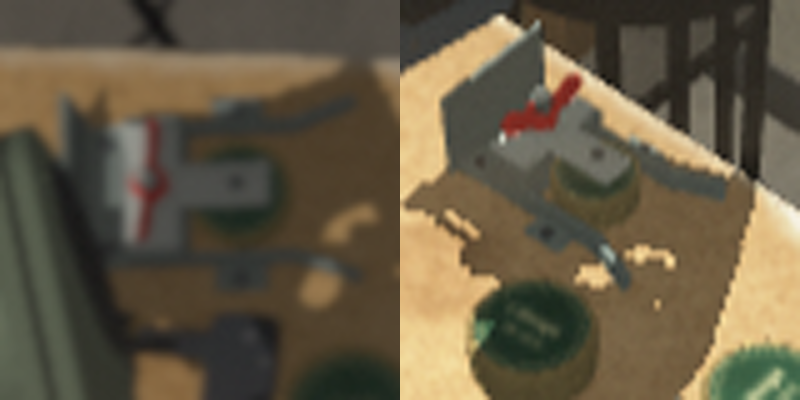

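View pics/w19.png

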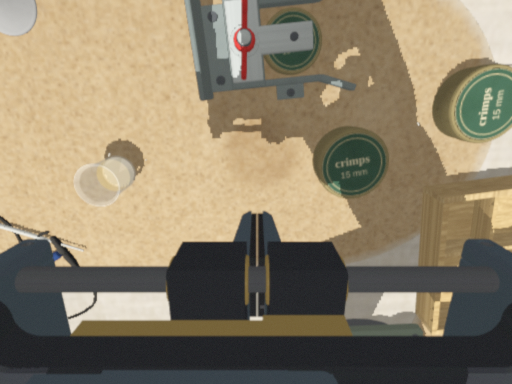

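The nut now lies at about 83.4° (mod 180), which is about 7.97 rad. The strap is down over the tin, the tin sits at (293,40) in the wrist view, and the bystanders haven't moved. One last check of the tin's trailing edge, then I'll hand in.

```bash
python3 -c "
from h import *
d=load('w19');print('tin rear edge',cl(ray(d,319,41,26)),'strap end at38.5',cl(ray(d,312,36,38.5)))
print('t',telemetry.state()['time_s'],telemetry.state()['force'].round(1))
from workcell import job_done
job_done()"
```

```text
tin rear edge [-74.1   3.8] strap end at38.5 [-64.8   0.6]
t 20.4 [-0.2 -0.8 -0.8]
the job is handed in; nothing more can be done
```

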